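Fit the beater to the kitchen machine's drive and hold it home

ROBOT

A 7-joint arm with a two-finger parallel gripper is mounted at the origin on a cart in front of the work surface, level with it; the furniture and walls round the work are solid. World frame = base frame: x ahead of the robot, y to its left, z up, the work surface at z = 0. Lengths are in m, angles in degrees, forces in N, time in s.
With the tool pointing down it reaches from about 0.35 to 0.9 m from the base axis. Payload 19.9 kg.
Tool frame: the origin (TCP) lies midway between the tips of the shut fingers; the grasp point (between the pads) lies 19 mm behind it (arm.tcp_to_grasp is the distance from the TCP to the grasp point, in m); z points along the fingers, y is the line along which they close (so a half turn about z gives the same grasp; the last joint's range is limited). The gripper opens to 94 mm and grips with 3 to 60 N. Pads are 16 mm wide; open, the fingers measure 119 mm over their backs; the gripper's body (75 mm by 177 mm) begins 78 mm behind the grasp point.
Start: joints at [-74.857, 23.915, -0.59, 92.452, 0.269, 63.638, -3.037], TCP at [0.188, 0.596, 0.205] pointing down, gripper open.
Joint ranges: [-161.28, 161.28], [-22.2, 115.67], [-73.04, 71.86], [3.21, 147.25], [-68.34, 248.33], [10.77, 114.83], [-161.83, 161.83]. Speed limits (degrees/s): [108.29, 108.29, 136.94, 136.94, 172.46, 172.46, 172.46].

INTERFACE

Orientations are given as a 3x3 rotation matrix whose columns are the frame's x, y, z axes.
In Python, from cell import arm, optics, workorder gives the robot as it stands. The module is installed in compiled form; this text tells all that it offers.
- The arm moves only by the tool carry_out, never from a script. Its argument "series" is a list of rows, each a list of 7 numbers: the shift along the world's x, y, z in mm, then the turn, a rotation vector about the world's x, y, z in degrees, then the finger opening in mm, from 0 to 94. A call has 1 to 20 rows; each row is the pose to reach, as a shift and turn from the pose commanded when the call began; what a row does not reach only later rows make up. A row lasts 1/10 s, in which the tool goes at most 50 mm and 8.59 degrees, less where a joint would pass 70% of its speed; a pose out of reach is approached as far as the arm can. A call with a gripper value outside its range is refused whole. The fingers move at their own pace and stop on an object; "squeeze" is the grip in N (left out, the last holds). Time passes only in rows, so rows that repeat a pose let the fingers close. It gives the time, the measured TCP pose, the force, the opening and the grip force at its end, in the units of the state.
- arm.state(): the state, without advancing time (a new reading comes with each control period).
- optics.snapshot(name): name is "side" or "top"; returns a dict with "color" (480x640x3 uint8, blue, green, red), "z_map" (480x640 float32, m along the optical axis (not along the pixel's ray), 0 where there is no reading), "K" (3x3 intrinsics, pixels), "world_to_cam" (4x4, takes a point from world to camera coordinates). Camera axes: x right, y down, z forward; pixel columns grow to the right and rows downward; lengths in m; the calibration is good to about 2 mm. A picture is of the moment at which its call begins.
- workorder.hand_in(): hands the job in; it is judged then, once.
The state is a dict: "t": time; "joint_pos": joint angles; "qd": joint speeds; "effort": joint torques, N m; "eef_pos": TCP position; "tcp_rot": TCP orientation; "wrist_force": force on the tool from outside, world axes, zero at the start; "wrist_torque": the same for the moment, N m; "gripper_width": opening from 0.0 (shut) to 1.0 (fully open); "grasp_force": force on a finger pad.
Only numpy, scipy, OpenCV 4.12 (cv2) and the standard library are available. Lean on these libraries where they do the work, as an engineer would, in place of code of your own. Each camera call takes 0.05 s, during which the arm holds its last target. There are 200 camera calls.

TASK

Swing the red cover of the white kitchen machine all the way aside by its black knob, then lift the beater out of its wooden block by the black square grip and put its splined foot into the machine's drive socket, turned so that the splines mesh. Push it fully home, upright, until its grey collar sits on the socket against the sprung pin inside, and finish while still gripping the beater and pressing it down: the spring would lift it again if you let go. Leave the mug and the match box where they are.

Things in the scene. Friction and masses are not known exactly. Their poses are not given: they have to be found in the camera images.
- machine: fixed white kitchen machine, motor base 170 x 170 x 55 mm, speed dial on its front, right of the hob, turned a little; origin: centre of its underside, z up, x to its back. On top a grey shroud (94 mm across) round the aluminium drive coupling (54 mm across), whose mouth is 85 mm straight above the origin.
- socket (a point): centre of the drive coupling's mouth: a cross-shaped hole of two slots 9.5 mm wide, 34 mm long, along this point's x and y, 30 mm deep; z up. Four-fold symmetric. Its angle differs each time (up to 0.7 rad from the machine's axes); the coupling turns only stiffly (0.25 N m). A sprung brass pin (eject_pin) stands in its middle, its top 15 mm below the mouth.
- eject_pin (a joint): how far the sprung brass pin (8 mm across) in the socket is pressed down, m: 0 free, 0.009 with the beater fully home, stop at 0.012. It pushes back with 2 N at first and about 7.5 N with the beater home; the beater's own weight does not press it down.
- drive_cover (a joint): angle of the red swing cover, rad: 0 closed (over the socket), 1.7 fully open, stop there; starts between 0 and 0.2. It turns about an upright hinge, counter-clockwise seen from above to open, and stays where it is left (about 1 N at the knob moves it).
- cover_knob (a point): centre of the black round knob on the red cover: 22 mm across, 30 mm tall, this point 13 mm below its top, 17 mm above the cover's face; straight above the socket when closed, about 125 mm to the machine's left of it when open. The cover: a disc 68 mm across, 6 mm thick, on an arm, 3.5 mm above the socket's mouth.
- cover_hinge (a point): the cover's upright hinge axis (z up), 82 mm from the knob's axis, on a steel post at the machine's front left.
- stand: fixed wooden parking block 84 x 84 x 40 mm, to the left of the hob, with a round hole 36 mm across and 30 mm deep in its top; origin at the centre of its underside, z up.
- beater: beater, 138 mm tall, standing in the block at any yaw; origin: centre of the foot's underside, z up. Foot z 0-24 mm: cross of bars along x and y, 28 x 7 mm (lowest 4 mm 23 x 3.5). Grey collar z 24-28, 40 mm across, rests on the block, and on the mouth when home (origin 24 mm below it). Wire loops along x and y to 33 mm out, z 34-84. Black grip z 108-138, 24 mm square, sides square to x, y.
- mug: white mug, 101 mm tall, a bystander; leave it alone
- match_box: small red match box, 62 x 45 x 16 mm, a bystander; leave it alone

How it is judged:
By the outcome, as a careful person would: the job done as asked, in the order asked, and still so for the second after the job is handed in, while the arm keeps its last pose, push and grip.
It also fails if it takes over 61 s, if anything falls off the work surface, if the arm or the gripper's body presses on something with over 40 N, if the wrist force passes 120 N, or if a joint passes its speed limit or range.

## Working session

There is one attempt and no reset: what is moved stays moved. The work goes in short steps, Python scripts to look and compute and a tool call to move; the robot and the scene stay as the last step left them, time stands still between calls to the robot, and variables do not carry over. Pictures are saved under pics/ and viewed, at most 10 in all, crops included, and the job is handed in when it is done.

Besides the shell and the picture viewer there is one more tool, called after ">>>" as name(argument=value, ...), one argument or row to a line, values as JSON. carry_out: Moves the arm, as the interface text tells. Its arguments: {"type":"object","properties":{"series":{"type":"array"},"squeeze":{"type":"number"}},"required":["series"]}

```bash
mkdir -p pics; cat > h.py <<'E'
import numpy as np, cv2
from cell import arm, optics, workorder
def cam(n):
    s=optics.snapshot(n); s['K']=np.array(s['K']);s['T']=np.array(s['world_to_cam']); return s
def cast(s,u,v,z):
    R=s['T'][:3,:3];t=s['T'][:3,3];c=-R.T@t
    d=R.T@np.linalg.inv(s['K'])@np.array([u,v,1.]);return c+d*(z-c[2])/d[2]
def cloud(s):
    v,u=np.mgrid[:480,:640];z=s['z_map'];p=np.stack([u*z,v*z,z],-1)@np.linalg.inv(s['K']).T
    R=s['T'][:3,:3];t=s['T'][:3,3];w=(p-t)@R;w[z==0]=np.nan;return w
def proj(s,p):
    q=s['K']@(s['T'][:3,:3]@np.array(p)+s['T'][:3,3]);return q[:2]/q[2]
E
python3 - <<'E'
from h import *
print(arm.state(),arm.tcp_to_grasp)
a=[]
for n in('side','top'):
    s=cam(n);cv2.imwrite(f'pics/{n}0.png',s['color']);print(n,np.round(s['T'],3).tolist(),s['K'].tolist(),np.mean(s['z_map']>0))
E
```

```text
{'t': 0.0, 'joint_pos': array([-74.85710311,  23.9469279 ,  -0.59122047,  92.48485444,
         0.27037328,  63.63747601,  -3.03495085]), 'qd': array([ 0.09745815,  0.06393166, -0.01293368,  0.11936141, -0.02566811,
        0.00027529,  0.04864388]), 'effort': array([-1.50559379e-03, -8.51247597e+01,  6.38608430e-01, -4.25994551e+01,
       -4.88310435e-02,  1.87045382e-02,  8.51494610e-05]), 'eef_pos': array([0.18805357, 0.59565151, 0.20484223]), 'tcp_rot': array([[-9.53626808e-01,  3.00991434e-01, -2.60008299e-04],
       [ 3.00991530e-01,  9.53626112e-01, -1.15639933e-03],
       [-1.00115591e-04, -1.18103370e-03, -9.99999298e-01]]), 'wrist_force': array([-0.12284992,  0.65591546, -0.1209741 ]), 'wrist_torque': array([ 0.04472123,  0.04158468, -0.00979175]), 'grasp_force': 0.0, 'gripper_width': 0.9983340608784207} 0.0188
side [[-0.966, -0.259, 0.014, 0.498], [-0.162, 0.558, -0.814, 0.088], [0.203, -0.788, -0.581, 1.837], [0.0, 0.0, 0.0, 1.0]] [[619.8364507518808, 0.0, 332.3068837352432], [0.0, 619.8364507518808, 231.5640196522484], [0.0, 0.0, 1.0]] 0.9960709635416667
top [[0.238, -0.971, 0.01, -0.02], [-0.89, -0.222, -0.398, 0.504], [0.388, 0.086, -0.918, 1.514], [0.0, 0.0, 0.0, 1.0]] [[496.28612045238503, 0.0, 316.845574097027], [0.0, 496.28612045238503, 236.94348294843772], [0.0, 0.0, 1.0]] 0.9960188802083333
```

View pics/side0.png

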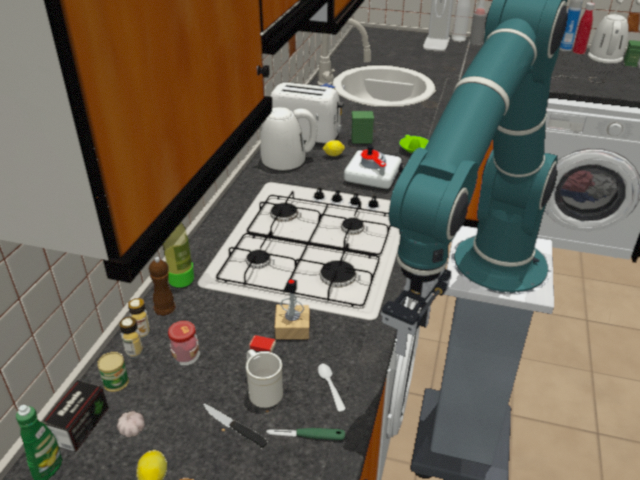

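View pics/top0.png

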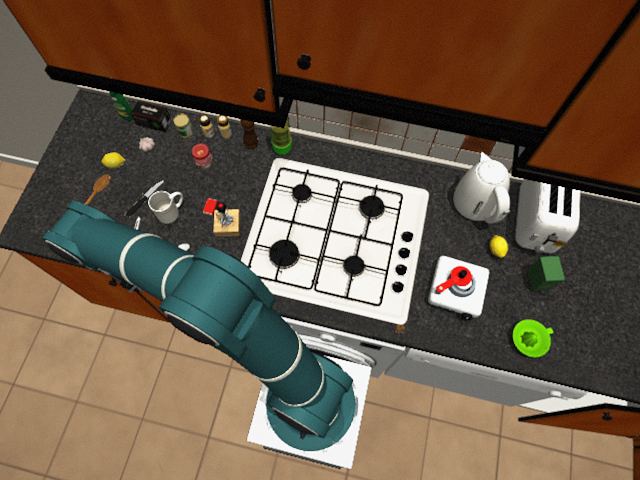

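The side view shows the machine at about (373,168) and the block with the beater at (292,315). The top view shows the machine at (460,285), the knob at about (463,272) and the block at (226,220). Next I'll zoom in and measure.

```bash
cat > m.py <<'E'
from h import *
def crop(s,u,v,w,h,k): return cv2.resize(s['color'][v:v+h,u:u+w],None,fx=k,fy=k,interpolation=cv2.INTER_CUBIC)
S=cam('side');T=cam('top')
a=np.hstack([crop(S,340,130,66,50,6)[:300,:396],crop(T,425,245,66,50,6)[:300,:396]])
b=np.hstack([crop(S,262,270,66,75,4),crop(T,195,190,66,60,4)[:240]][0:1]+[cv2.resize(T['color'][190:250,195:261],(330,300),interpolation=cv2.INTER_CUBIC)])
b=cv2.copyMakeBorder(b,0,0,0,a.shape[1]-b.shape[1],cv2.BORDER_CONSTANT)
cv2.imwrite('pics/zoom.png',np.vstack([a,b]))
def st(n,w,m):
    p=w[m];p=p[~np.isnan(p[:,0])];print(n,len(p),np.round(np.median(p,0),4),'lo',np.round(np.percentile(p,3,0),4),'hi',np.round(np.percentile(p,97,0),4))
for n,s,rm,rb in(('side',S,(340,135,406,192),(270,270,318,345)),('top',T,(425,250,492,322),(205,195,250,240))):
    w=cloud(s);c=s['color'].astype(int);hsv=cv2.cvtColor(s['color'],cv2.COLOR_BGR2HSV)
    box=np.zeros((480,640),bool);box[rm[1]:rm[3],rm[0]:rm[2]]=1
    red=box&(hsv[...,1]>150)&((hsv[...,0]<8)|(hsv[...,0]>172))&(hsv[...,2]>90)
    dark=box&(c.max(2)<60)&(w[...,2]>.085)
    white=box&(abs(w[...,2]-.055)<.006)
    st(n+' red',w,red);st(n+' knob',w,dark);st(n+' mach',w,white)
    q=w[white][:,:2].astype(np.float32);print(cv2.minAreaRect(q))
    v,u=np.nonzero(dark);print('knob px',u.mean(),v.mean(),u.min(),u.max(),v.min(),v.max())
    box[:]=0;box[rb[1]:rb[3],rb[0]:rb[2]]=1
    dark=box&(c.max(2)<60)&(w[...,2]>.08);wood=box&(abs(w[...,2]-.04)<.005)
    st(n+' grip',w,dark);st(n+' wood',w,wood);print(cv2.minAreaRect(w[wood][:,:2].astype(np.float32)))
    v,u=np.nonzero(dark);print('grip px',u.mean(),v.mean(),u.min(),u.max(),v.min(),v.max())
E
python3 m.py
```

```text
side red 167 [ 0.4703 -0.3585  0.0923] lo [ 0.424  -0.4002  0.0853] hi [ 0.5084 -0.3064  0.1014]
side knob 39 [ 0.481  -0.3677  0.1189] lo [ 0.4719 -0.3822  0.0981] hi [ 0.491  -0.3619  0.125 ]
side mach 572 [ 0.4591 -0.3448  0.0532] lo [ 0.3907 -0.4492  0.0494] hi [ 0.545  -0.2973  0.0592]
((0.5117816925048828, -0.3867691457271576), (0.17950132489204407, 0.2605173885822296), 78.2952880859375)
knob px 369.8974358974359 148.07692307692307 367 373 145 153
side grip 84 [0.5044 0.4388 0.1416] lo [0.4952 0.4327 0.1265] hi [0.5161 0.4453 0.1535]
side wood 595 [0.5019 0.4389 0.0388] lo [0.4642 0.3891 0.0354] hi [0.5478 0.4744 0.0435]
((0.5067964792251587, 0.4311273694038391), (0.08267153799533844, 0.09143183380365372), 16.277795791625977)
grip px 290.7142857142857 287.64285714285717 286 295 282 293
top red 382 [ 0.4651 -0.3619  0.0938] lo [ 0.418  -0.4033  0.0837] hi [ 0.5069 -0.3124  0.1015]
top knob 44 [ 0.4754 -0.3727  0.1222] lo [ 0.4698 -0.3817  0.1003] hi [ 0.4864 -0.3656  0.1273]
top mach 1458 [ 0.453  -0.3921  0.0542] lo [ 0.388  -0.4613  0.0495] hi [ 0.5445 -0.3052  0.06  ]
((0.460143506526947, -0.3816622495651245), (0.1674901396036148, 0.17999255657196045), 85.73375701904297)
knob px 462.27272727272725 273.54545454545456 459 466 270 277
top grip 66 [0.5008 0.4225 0.1469] lo [0.4954 0.4149 0.101 ] hi [0.5171 0.4377 0.1583]
top wood 359 [0.4983 0.4207 0.0401] lo [0.4628 0.3847 0.0355] hi [0.5509 0.4702 0.0447]
((0.506920337677002, 0.42775020003318787), (0.08700190484523773, 0.0849897637963295), 16.288869857788086)
grip px 221.22727272727272 207.66666666666666 216 226 202 215
```

View pics/zoom.png

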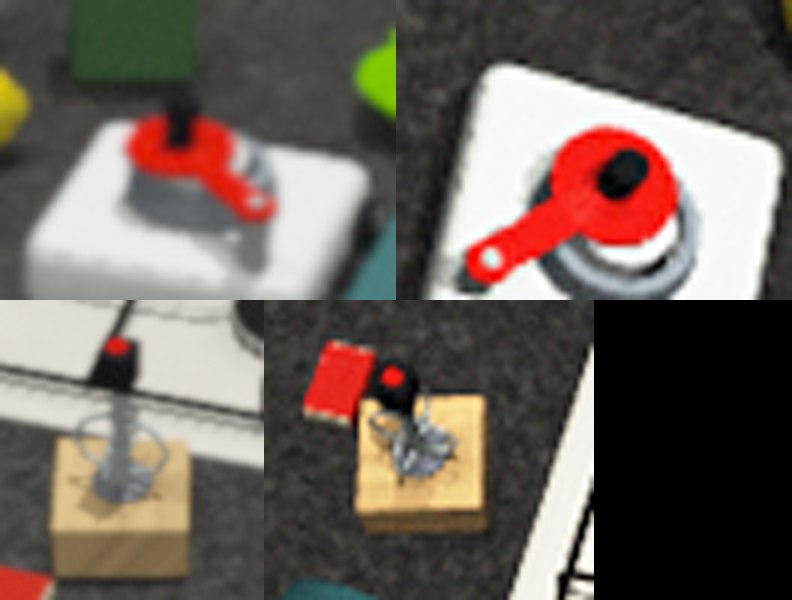

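The zoom shows the closed cover with its black knob, and the hinge's white dot (top view about (440.7,288)). The grip has a red dot on top. One wire loop looks broadside to the side camera, which puts the beater yaw near 15° (mod 90). I'll triangulate these points.

```bash
cat >> h.py <<'E'
def tri(S,a,T,b):
    P=[s['K']@s['T'][:3] for s in(S,T)]
    X=cv2.triangulatePoints(P[0],P[1],np.array(a,float).reshape(2,1),np.array(b,float).reshape(2,1)).ravel();X=X[:3]/X[3]
    return np.round(X,4),np.round(proj(S,X)-a,1),np.round(proj(T,X)-b,1)
E
python3 - <<'E'
from h import *
S=cam('side');T=cam('top')
print('hinge',tri(S,(383.3,163.8),T,(440.7,288)));print('knobtop',tri(S,(370.5,147.2),T,(464.3,271.7)));print('dot',tri(S,(291.2,281.5),T,(220.6,205.4)))
for n,s in(('S',S),('T',T)):
    w=cloud(s);hsv=cv2.cvtColor(s['color'],cv2.COLOR_BGR2HSV)
    red=(hsv[...,1]>130)&((hsv[...,0]<8)|(hsv[...,0]>172))
    m=red&(w[...,2]>.12)&(w[...,1]>.3);v,u=np.nonzero(m);
    if len(u): print(n,'dot px',u.mean(),v.mean(),cast(s,u.mean(),v.mean(),.148))
    # disc: red pixels in plane z .0945, circle around
    m=red&(w[...,1]<-.25)&(w[...,0]<.6);v,u=np.nonzero(m)
    p=np.array([cast(s,a,b,.0945) for a,b in zip(u,v)])
    print(n,'disc ext x',p[:,0].min(),p[:,0].max(),'y',p[:,1].min(),p[:,1].max())
    c=np.array([.506,.427]);d=w[...,:2]-c;r=np.linalg.norm(d,axis=-1)
    m=(w[...,2]>.052)&(w[...,2]<.13)&(r<.037)&(r>.013);print(n,m.sum(),np.round(np.degrees(np.arctan2(d[m][:,1],d[m][:,0])))[:60])
E
```

```text
hinge (array([ 0.4225, -0.3191,  0.091 ]), array([-0.2, -0.1]), array([-0.1,  0.3]))
knobtop (array([ 0.4825, -0.3789,  0.116 ]), array([-0.4, -0.3]), array([-0.2,  0.9]))
dot (array([0.5074, 0.4265, 0.1496]), array([0., 0.]), array([ 0., -0.]))
S dot px 135.06896551724137 166.08429118773947 [1.16081284 0.02189623 0.148     ]
S disc ext x -0.39533695975377825 0.509456154382389 y -2.469876784104872 -0.011049610659229048
S 113 [-143. -136.   32.   49.   53.   53.   61.  143.  109.  125.  -86. -104.
  -92.  -90.  -94.  -11.    6.  -85.  -92.    5.    7.    3.   28.   -3.
  -88.    1.    9.    2.   -0.  -85.  157.  173.   10.   -1.   90.  -89.
  -91.  165. -178.  174.   11.    2.  -92.  -92.  173.  171.   13.   -2.
   82.   87.  -89.  176. -178.    1.   12.   83.   93.  -95.  172.  175.]
T dot px 159.59825327510916 104.13100436681222 [0.84103099 0.76451451 0.148     ]
T disc ext x 0.09464871210181322 1.0623014492393024 y -0.9239042467759869 -0.2793649777981042
T 51 [  -0.    1.    0.    1.   -0.   -3.  128.    3.   94.   91.   93.   78.
    1.   85.   92.   -9.   86.  -98.  -70.   81.    4.  -93.  -81.  -90.
   85.   92.   80.  -89.  -91.   85.  168. -177.  -93.  -88.  176.  -92.
  -91.  172. -101.  -92.  -92.  -93. -179. -179.  179.  175.  172.  172.
 -174.  178. -179.]
```

The beater's axis is at (0.507,0.427) with yaw near 0°, and its grip top is at about 0.15. The hinge is at (0.4225,-0.319) and the knob at about (0.481,-0.375); the 85 mm between them fits the stated 82. I'll go above the knob.

>>> carry_out(
  series=[
    [20,-40,10,0,0,-8,94],
    [40,-80,20,0,0,-16,94],
    [60,-120,30,0,0,-24,94],
    [80,-160,40,0,0,-32,94],
    [105,-200,45,0,0,-40,94],
    [130,-240,45,0,0,-48,94],
    [155,-280,45,0,0,-56,94],
    [180,-320,45,0,0,-64,94],
    [205,-360,45,0,0,-72,94],
    [230,-400,45,0,0,-80,94],
    [240,-440,45,0,0,-80,94],
    [240,-440,45,0,0,-80,94],
  ],
)

```text
t: 1.5
eef_pos: [0.4294, 0.1512, 0.2507]
tcp_rot: [[0.138, 0.99, 0.0], [0.99, -0.138, -0.0], [-0.0, 0.0, -1.0]]
wrist_force: [-0.3, 1.5, -0.9]
gripper_width: 0.996
grasp_force: 0.0
```

>>> carry_out(
  series=[
    [5,-45,0,0,0,-8,80],
    [10,-90,0,0,0,-16,60],
    [15,-135,0,0,0,-24,60],
    [20,-180,0,0,0,-32,60],
    [25,-225,-5,0,0,-40,60],
    [30,-270,-15,0,0,-48,60],
    [35,-315,-25,0,0,-56,60],
    [40,-360,-35,0,0,-64,60],
    [45,-405,-45,0,0,-72,60],
    [50,-450,-50,0,0,-80,60],
    [53,-495,-50,0,0,-80,60],
    [53,-531,-50,0,0,-80,60],
    [53,-531,-50,0,0,-80,60],
  ],
)

```text
t: 2.8
eef_pos: [0.4796, -0.3794, 0.2001]
tcp_rot: [[0.999, 0.039, -0.001], [0.039, -0.999, -0.002], [-0.002, 0.002, -1.0]]
wrist_force: [-0.2, -0.2, -0.4]
gripper_width: 0.641
grasp_force: 0.0
```

```bash
python3 - <<'E'
from h import *
s=arm.state();print(s['t'],s['eef_pos'],s['tcp_rot'],s['joint_pos'],s['wrist_force'],s['gripper_width'])
S=cam('side');T=cam('top')
for z in(.106,.11,.115):print(z,cast(S,369.9,148.1,z),cast(T,462.3,273.5,z))
print(tri(S,(369.9,148.1),T,(462.3,273.5)))
cv2.imwrite('pics/above.png',np.hstack([cv2.resize(S['color'][90:200,330:440],(400,400)),cv2.resize(T['color'][220:330,410:520],(400,400))]))
E
```

```text
2.8 [ 0.47957755 -0.37940269  0.20007743] [[ 0.99925677  0.03852041 -0.00144649]
 [ 0.03851753 -0.99925599 -0.00196731]
 [-0.00152119  0.00191013 -0.99999702]] [ -0.45920631  30.33735188  49.96172013  96.0557232  -24.99698029
  65.48577435 -31.5441618 ] [-0.21853543 -0.15281043 -0.38360694] 0.6406215359661012
0.106 [ 0.48477202 -0.38910307  0.106     ] [ 0.48221118 -0.37613506  0.106     ]
0.11 [ 0.48335628 -0.38162286  0.11      ] [ 0.48054839 -0.37522507  0.11      ]
0.115 [ 0.48158661 -0.37227259  0.115     ] [ 0.4784699  -0.37408759  0.115     ]
(array([ 0.481 , -0.3747,  0.1133]), array([0.3, 0.2]), array([ 0.1, -0.5]))
```

View pics/above.png

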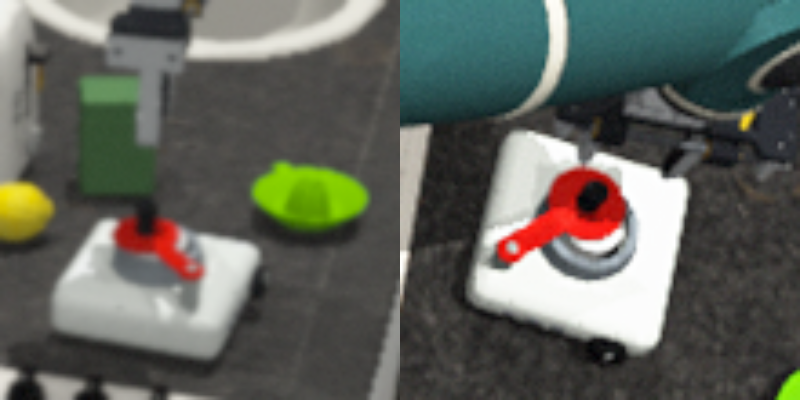

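The open fingers are above the knob, which is at (0.481,-0.375) with a height that fits. I'll descend until the tips are just above the cover face, then grip.

>>> carry_out(
  series=[
    [1,4,-30,0,0,0,60],
    [1,4,-60,0,0,0,60],
    [1,4,-80,0,0,0,60],
    [1,4,-92,0,0,0,60],
    [1,4,-99,0,0,0,60],
    [1,4,-99,0,0,0,60],
    [1,4,-99,0,0,0,10],
    [1,4,-99,0,0,0,10],
    [1,4,-99,0,0,0,10],
    [1,4,-99,0,0,0,10],
    [1,4,-99,0,0,0,10],
    [1,4,-99,0,0,0,10],
    [1,4,-99,0,0,0,10],
  ],
  squeeze=12,
)

```text
t: 4.2
eef_pos: [0.4832, -0.3724, 0.1022]
tcp_rot: [[0.999, 0.043, 0.002], [0.043, -0.999, -0.003], [0.002, 0.003, -1.0]]
wrist_force: [6.7, -7.7, -1.5]
gripper_width: 0.222
grasp_force: 12.0
```

```bash
python3 - <<'E'
import numpy as np
h=np.array([422.5,-319]);c=np.array([480.6,-375.4])
for d in range(6,103,8):
    a=np.radians(-41.3+d);print(d,np.round(h+81.5*np.array([np.cos(a),np.sin(a)])-c).astype(int).tolist())
E
```

```text
6 [8, 9]
14 [14, 19]
22 [19, 29]
30 [22, 40]
38 [23, 52]
46 [23, 63]
54 [21, 74]
62 [18, 85]
70 [13, 96]
78 [7, 105]
86 [0, 114]
94 [-9, 121]
102 [-18, 127]
```

>>> carry_out(
  series=[
    [4,4,0,0,0,0,10],
    [8,9,0,0,0,0,10],
    [14,19,0,0,0,0,10],
    [19,29,0,0,0,0,10],
    [22,40,0,0,0,0,10],
    [23,52,0,0,0,0,10],
    [23,63,0,0,0,0,10],
    [23,63,0,0,0,0,10],
  ],
)

```text
t: 5.0
eef_pos: [0.5057, -0.3067, 0.1018]
tcp_rot: [[0.999, 0.045, 0.001], [0.045, -0.999, 0.001], [0.001, -0.001, -1.0]]
wrist_force: [2.6, 0.5, 5.8]
gripper_width: 0.223
grasp_force: 12.0
```

>>> carry_out(
  series=[
    [-2,11,0,0,0,0,10],
    [-5,22,0,0,0,0,10],
    [-10,33,0,0,0,0,10],
    [-16,42,0,0,0,0,10],
    [-23,51,0,0,0,0,10],
    [-28,55,0,0,0,0,10],
    [-33,58,0,0,0,0,10],
    [-37,61,0,0,0,0,10],
    [-37,61,0,0,0,0,10],
  ],
)

```text
t: 5.9
eef_pos: [0.466, -0.2468, 0.1011]
tcp_rot: [[0.999, 0.042, -0.002], [0.042, -0.999, 0.001], [-0.002, -0.001, -1.0]]
wrist_force: [-5.7, -4.0, 0.3]
gripper_width: 0.194
grasp_force: 2.6
```

The grip reading dropped near the stop, so the knob is probably sliding out. I'll open, rise and look.

>>> carry_out(
  series=[
    [0,0,0,0,0,0,60],
    [0,0,0,0,0,0,60],
    [0,0,0,0,0,0,60],
    [0,0,30,0,0,0,60],
    [0,40,80,0,0,0,60],
    [-10,80,130,0,0,0,60],
    [-20,120,160,0,0,0,60],
    [-30,160,160,0,0,0,60],
    [-30,200,160,0,0,0,60],
    [-30,240,160,0,0,0,60],
    [-30,240,160,0,0,0,60],
  ],
)

```text
t: 7.0
eef_pos: [0.4378, -0.0015, 0.2618]
tcp_rot: [[0.999, 0.051, 0.001], [0.051, -0.999, 0.002], [0.001, -0.002, -1.0]]
wrist_force: [0.2, -0.7, 0.7]
gripper_width: 0.634
grasp_force: 0.0
```

```bash
python3 - <<'E'
from h import *
st=arm.state();print(st['eef_pos'],st['joint_pos'])
S=cam('side');T=cam('top')
np.savez('open.npz',S=S['color'],T=T['color'],Sz=S['z_map'],Tz=T['z_map'])
for n,s,rm in(('side',S,(340,135,420,192)),('top',T,(415,240,492,322))):
    w=cloud(s);c=s['color'].astype(int)
    dark=np.zeros((480,640),bool);dark[rm[1]:rm[3],rm[0]:rm[2]]=1
    dark&=(c.max(2)<60)&(w[...,2]>.097)&(w[...,2]<.135)
    v,u=np.nonzero(dark);print(n,len(u),u.mean(),v.mean(),cast(s,u.mean(),v.mean(),.112))
cv2.imwrite('pics/open.png',np.hstack([cv2.resize(S['color'][135:195,345:405],(400,400),interpolation=cv2.INTER_CUBIC),cv2.resize(T['color'][250:310,430:490],(400,400),interpolation=cv2.INTER_CUBIC)]))
E
```

```text
[ 0.43776315 -0.00153887  0.261778  ] [-56.26871182  -0.39548321  53.06985996 114.80735296   0.2185619
  65.38856893 -90.39116025]
side 1 363.0 162.0 [ 0.483899   -0.27394077  0.112     ]
top 40 428.75 263.9 [ 0.48609176 -0.26696149  0.112     ]
```

View pics/open.png

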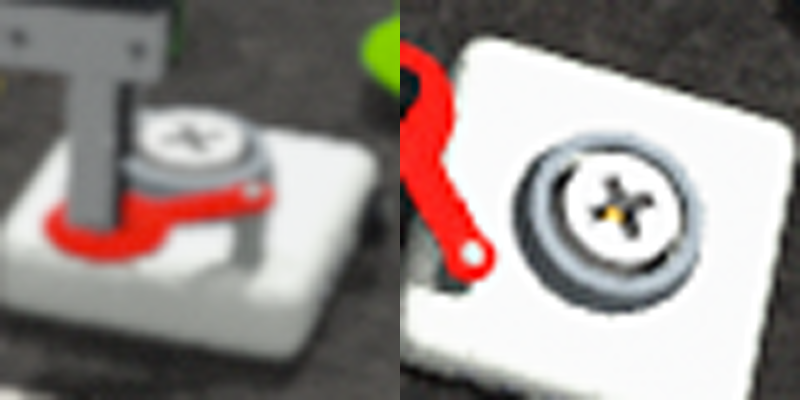

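The cover is swung well aside, and the cross socket is visible at top (462,281) and side (374,155). I'll check whether the cover is at its stop and measure the socket's position and angle.

```bash
python3 - <<'E'
from h import *
S=cam('side');T=cam('top')
w=lambda x,o:o+(x+.5)/6.6667-.5
print('sock',tri(S,(w(193,345),w(136,135)),T,(w(217,430),w(208,250))))
print('hinge',tri(S,(w(254,345),w(190,135)),T,(w(73,430),w(256,250))))
for n,s,z in(('S',S,.085),('T',T,.085)):
    W=cloud(s);X=W[...,:2]-np.array([.482,-.389])
    # coupling face: bright pixels at z .085
    c=s['color'].max(2)
    P=cloud(s);m=(np.linalg.norm(X,axis=-1)<.04)&(abs(W[...,2]-.085)<.006)&(c>200);v,u=np.nonzero(m)
    cnt,_=cv2.findContours(m.astype(np.uint8),0,2);k=max(cnt,key=cv2.contourArea);
    pts=np.array([cast(s,a,b,.085) for a,b in k[:,0]])[:,:2].astype(np.float32)
    print(n,'coupling ellipse',cv2.fitEllipse(pts*1000),'z',np.median(W[m][:,2]))
# red disc centre
for n,s in(('S',S),('T',T)):
    W=cloud(s);hsv=cv2.cvtColor(s['color'],cv2.COLOR_BGR2HSV)
    m=(hsv[...,1]>130)&((hsv[...,0]<8)|(hsv[...,0]>172))&(W[...,1]<-.18)&(W[...,1]>-.36)&(W[...,2]>.08)&(W[...,2]<.105)&(W[...,0]<.56)&(W[...,0]>.38)
    v,u=np.nonzero(m);p=np.array([cast(s,a,b,.0945) for a,b in zip(u,v)])[:,:2];print(n,len(p),p.min(0),p.max(0))
cv2.imwrite('pics/open2.png',np.hstack([cv2.resize(T['color'][235:305,405:475],(400,400),interpolation=cv2.INTER_CUBIC),cv2.resize(T['color'][270:292,451:473],(400,400),interpolation=cv2.INTER_CUBIC)]))
E
```

```text
sock (array([ 0.4686, -0.384 ,  0.0833]), array([0.2, 0.1]), array([ 0.1, -0.5]))
hinge (array([ 0.4236, -0.3183,  0.0934]), array([0.2, 0.1]), array([ 0.1, -0.3]))
S coupling ellipse ((469.1778564453125, -380.4642639160156), (42.84574508666992, 46.98932647705078), 135.1034393310547) z 0.08381655926029899
T coupling ellipse ((468.2521667480469, -384.1573791503906), (47.71551513671875, 49.443382263183594), 63.51737594604492) z 0.08342965587189052
S 162 [ 0.4150196  -0.31460364] [ 0.51657562 -0.22618957]
T 396 [ 0.40792825 -0.3264904 ] [ 0.52146471 -0.23242887]
```

View pics/open2.png

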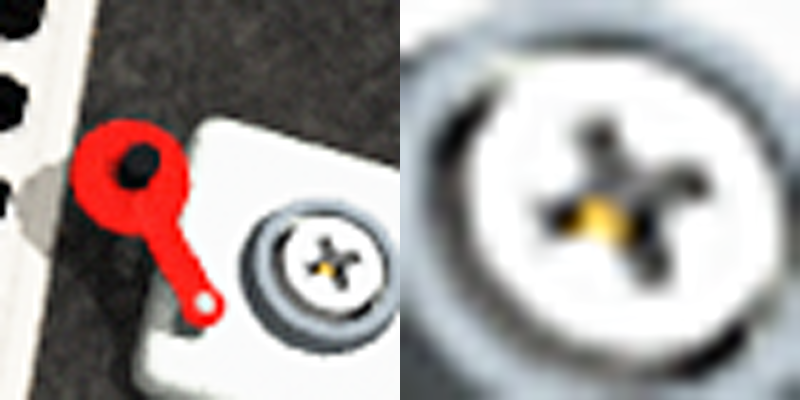

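The socket is at (0.4685,-0.3835,0.084), and the cover's angle is within about 3° of full open. There's plenty of time, so I'll re-grip the knob with the pads along its path and press it firmly to the stop.

>>> carry_out(
  series=[
    [5,-40,0,0,0,7,60],
    [15,-85,0,0,0,14,60],
    [25,-130,0,0,0,21,60],
    [35,-175,0,0,0,28,60],
    [45,-220,-20,0,0,37,60],
    [49,-255,-50,0,0,37,60],
    [49,-265,-90,0,0,37,60],
    [49,-265,-125,0,0,37,60],
    [49,-265,-150,0,0,37,60],
    [49,-265,-160,0,0,37,60],
    [49,-265,-160,0,0,37,60],
    [49,-265,-160,0,0,37,10],
    [49,-265,-160,0,0,37,10],
    [49,-265,-160,0,0,37,10],
    [49,-265,-160,0,0,37,10],
    [49,-265,-160,0,0,37,10],
  ],
  squeeze=15,
)

```text
t: 8.8
eef_pos: [0.4875, -0.2717, 0.1019]
tcp_rot: [[0.771, 0.636, 0.001], [0.636, -0.771, 0.0], [0.001, 0.0, -1.0]]
wrist_force: [0.1, 0.6, -0.3]
gripper_width: 0.251
grasp_force: 0.4
```

>>> carry_out(
  series=[
    [-1,1,0,0,0,0,10],
    [-2,3,0,0,0,0,10],
    [-3,4,0,0,0,0,10],
    [-4,5,0,0,0,0,10],
    [-4,5,0,0,0,0,10],
    [-4,5,0,0,0,0,10],
  ],
)

```text
t: 9.4
eef_pos: [0.4834, -0.2669, 0.1017]
tcp_rot: [[0.772, 0.636, 0.001], [0.636, -0.772, 0.0], [0.0, 0.0, -1.0]]
wrist_force: [3.1, 0.2, 6.8]
gripper_width: 0.223
grasp_force: 15.0
```

>>> carry_out(
  series=[
    [-1,1,0,0,0,0,10],
    [-2,3,0,0,0,0,10],
    [-3,4,0,0,0,0,10],
    [-4,5,0,0,0,0,10],
    [-4,5,0,0,0,0,10],
    [-4,5,0,0,0,0,10],
  ],
)

```text
t: 10.0
eef_pos: [0.4816, -0.2648, 0.1022]
tcp_rot: [[0.772, 0.635, 0.005], [0.635, -0.772, -0.006], [0.0, 0.008, -1.0]]
wrist_force: [22.8, -20.6, -16.0]
gripper_width: 0.242
grasp_force: 15.0
```

The stop is reached: about 30 N and no further motion. I'll release and rise, and work out the slot angle.

>>> carry_out(
  series=[
    [0,0,0,0,0,0,60],
    [0,0,0,0,0,0,60],
    [0,0,0,0,0,0,60],
    [0,0,0,0,0,0,60],
    [0,0,40,0,0,0,60],
    [0,0,85,0,0,0,60],
    [0,20,130,0,0,0,70],
    [0,60,160,0,0,0,90],
    [0,105,160,0,0,0,90],
    [0,150,160,0,0,0,90],
    [0,195,160,0,0,0,90],
    [0,240,160,0,0,0,90],
    [0,285,160,0,0,0,90],
    [0,285,160,0,0,0,90],
  ],
)

```text
t: 11.4
eef_pos: [0.4786, 0.0287, 0.261]
tcp_rot: [[0.767, 0.642, -0.001], [0.642, -0.767, 0.001], [-0.0, -0.001, -1.0]]
wrist_force: [0.7, -0.4, -0.4]
gripper_width: 0.953
grasp_force: 0.0
```

```bash
python3 - <<'E'
from h import *
st=arm.state();print(st['t'],st['eef_pos'],st['tcp_rot'][:,1],st['joint_pos'])
T=cam('top');S=cam('side')
q=lambda x,y:(451+(x-400+.5)/18.18-.5,270+(y+.5)/18.18-.5)
A=[cast(T,*q(*p),.085) for p in((598,130),(655,275),(550,218),(700,180))]
for a,b in((0,1),(2,3)):
    d=A[b]-A[a];print(np.hypot(*d[:2]),np.degrees(np.arctan2(d[1],d[0])),(A[a]+A[b])/2)
# dark-pixel based
for n,s,c in(('T',T,(.4685,-.384)),('S',S,(.4688,-.3822))):
    g=s['color'].min(2).astype(float);N=np.arange(-20,20.1,.5)/1000
    X,Y=np.meshgrid(N,N,indexing='ij');P=np.stack([X+c[0],Y+c[1],X*0+.084],-1).reshape(-1,3)
    uv=np.array([proj(s,p) for p in P]).astype(np.float32);I=cv2.remap(g.astype(np.float32),uv[:,0].reshape(X.shape),uv[:,1].reshape(X.shape),cv2.INTER_CUBIC)
    r=np.hypot(X,Y);th=np.arctan2(Y,X);m=(r>.007)&(r<.0175);wt=np.clip(230-I,0,None)[m]
    z=(wt*np.exp(4j*th[m])).sum();print(n,'4-fold',np.degrees(np.angle(z))/4,abs(z)/wt.sum(),'centroid mm',((wt*X[m]).sum()/wt.sum()*1e3,(wt*Y[m]).sum()/wt.sum()*1e3))
W=cloud(T);m=(abs(W[...,2]-.055)<.006)&(abs(W[...,0]-.468)<.13)&(abs(W[...,1]+.384)<.13);print(cv2.minAreaRect(W[m][:,:2].astype(np.float32)))
E
```

```text
11.4 [0.47857072 0.02866355 0.26103367] [ 0.64170441 -0.76695091 -0.00132596] [-56.27419523   7.85842612  54.24082743 109.83678742  -7.03844061
  65.77954604 -49.46412891]
0.027587503924820747 -151.72650938984856 [ 0.46736245 -0.38604093  0.085     ]
0.028156929865674928 -61.62133180235486 [ 0.4679097  -0.38573796  0.085     ]
T 4-fold 30.463662991415077 0.4951533064850489 centroid mm (np.float64(-1.4763218909763), np.float64(-2.465998482413284))
S 4-fold 27.448635949669598 0.2766238065364756 centroid mm (np.float64(1.4968658308220262), np.float64(1.179800205882186))
((0.46149742603302, -0.3821243345737457), (0.16710832715034485, 0.1769883781671524), 86.34320068359375)
```

The slots lie at about 29° (mod 90), centred near (0.468,-0.3845). Next I'll go to the beater with the fingers closing along world x, so a turn of +29° will mesh it.

>>> carry_out(
  series=[
    [2,40,0,0,0,6,80],
    [4,80,0,0,0,12,80],
    [7,125,0,0,0,18,80],
    [10,170,0,0,0,24,80],
    [14,215,0,0,0,31,80],
    [18,260,0,0,0,38,80],
    [22,305,0,0,0,45,80],
    [25,345,-10,0,0,50,80],
    [28,380,-30,0,0,50,80],
    [28,398,-50,0,0,50,80],
    [28,398,-60,0,0,50,80],
    [28,398,-60,0,0,50,80],
  ],
)

```text
t: 12.7
eef_pos: [0.5076, 0.4189, 0.1999]
tcp_rot: [[0.011, 1.0, -0.001], [1.0, -0.011, -0.003], [-0.003, -0.001, -1.0]]
wrist_force: [0.8, -0.4, 0.5]
gripper_width: 0.847
grasp_force: 0.0
```

```bash
python3 - <<'E'
from h import *
st=arm.state();print(st['t'],st['eef_pos'],st['tcp_rot'][:,1],st['joint_pos'])
S=cam('side');T=cam('top')
cv2.imwrite('pics/abv.png',np.hstack([cv2.resize(S['color'][230:340,240:350],(400,400)),cv2.resize(T['color'][150:260,170:280],(400,400))]))
E
```

```text
12.7 [0.50756951 0.41889321 0.19993731] [ 0.99993943 -0.0109259  -0.00132988] [-65.17863207  30.90478077  33.14844978  88.37283815 -17.78547159
  66.22022442 -29.12454924]
```

View pics/abv.png

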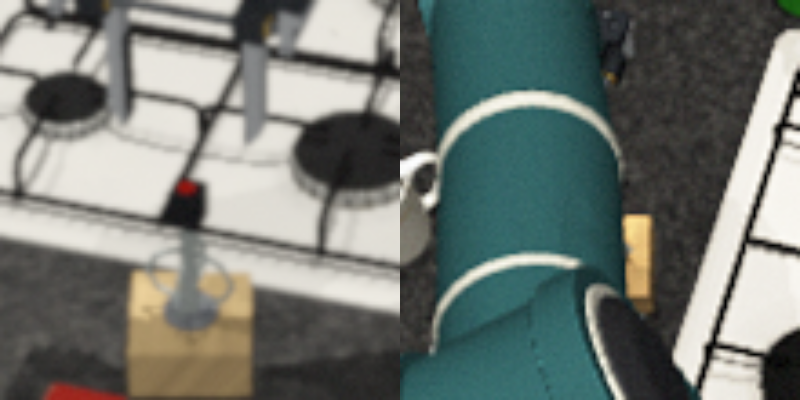

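The fingers are above the grip in the side view. TCP y reads a few mm short of the beater axis, so I'll settle, correct and descend.

>>> carry_out(
  series=[
    [0,7,0,0,0,0,80],
    [0,7,0,0,0,0,80],
    [0,7,0,0,0,0,80],
  ],
)

```text
t: 13.1
eef_pos: [0.5073, 0.4281, 0.202]
tcp_rot: [[0.009, 1.0, 0.0], [1.0, -0.009, 0.001], [0.001, 0.0, -1.0]]
wrist_force: [0.1, -0.8, 0.5]
gripper_width: 0.849
grasp_force: 0.0
```

>>> carry_out(
  series=[
    [0,-1,-30,0,0,0,80],
    [0,-1,-55,0,0,0,80],
    [0,-1,-72,0,0,0,80],
    [0,-1,-80,0,0,0,80],
    [0,-1,-80,0,0,0,80],
    [0,-1,-80,0,0,0,15],
    [0,-1,-80,0,0,0,15],
    [0,-1,-80,0,0,0,15],
    [0,-1,-80,0,0,0,15],
    [0,-1,-80,0,0,0,15],
    [0,-1,-80,0,0,0,15],
    [0,-1,-80,0,0,0,15],
    [0,-1,-80,0,0,0,15],
  ],
  squeeze=45,
)

```text
t: 14.4
eef_pos: [0.5072, 0.427, 0.1214]
tcp_rot: [[0.009, 1.0, -0.0], [1.0, -0.009, -0.0], [-0.0, -0.0, -1.0]]
wrist_force: [1.1, 0.9, 0.8]
gripper_width: 0.255
grasp_force: 45.0
```

The grip is firm at 24 mm, flat on the square. Now lift straight up.

>>> carry_out(
  series=[
    [0,0,8,0,0,0,15],
    [0,0,20,0,0,0,15],
    [0,0,40,0,0,0,15],
    [0,0,70,0,0,0,15],
    [0,0,100,0,0,0,15],
    [0,0,130,0,0,0,15],
    [0,0,130,0,0,0,15],
    [0,0,130,0,0,0,15],
  ],
)

```text
t: 15.2
eef_pos: [0.5072, 0.4271, 0.2523]
tcp_rot: [[0.009, 1.0, 0.001], [1.0, -0.009, 0.001], [0.001, 0.001, -1.0]]
wrist_force: [-0.5, 0.4, -1.1]
gripper_width: 0.25
grasp_force: 45.0
```

```bash
python3 - <<'E'
from h import *
st=arm.state();print(st['t'],st['eef_pos'],st['tcp_rot'],st['wrist_force'],st['joint_pos'],st['gripper_width'])
S=cam('side');T=cam('top')
for n,s in(('S',S),('T',T)):
    W=cloud(s);d=W[...,:2]-st['eef_pos'][:2];r=np.linalg.norm(d,axis=-1);m=(W[...,2]>.13)&(W[...,2]<.24)&(r<.037);print(n,m.sum(),np.nanmin(W[m][:,2]) if m.any() else '')
    m&=(r>.014)&(W[...,2]<.232);print(np.sort(np.round(np.degrees(np.arctan2(d[m][:,1],d[m][:,0]))))[::3]); 
    c=(r<.03)&(W[...,2]>.15)&(W[...,2]<.2); print(np.median(W[c],0) if c.any() else '')
cv2.imwrite('pics/lift.png',cv2.resize(S['color'][215:305,250:330],(480,540),interpolation=cv2.INTER_CUBIC))
E
```

```text
15.2 [0.5072458  0.42707738 0.25233337] [[ 9.09565799e-03  9.99958380e-01  7.12330149e-04]
 [ 9.99958048e-01 -9.09642123e-03  1.07566093e-03]
 [ 1.08209582e-03  7.02516421e-04 -9.99999168e-01]] [-0.48672417  0.39932928 -1.050899  ] [-65.98500379  28.89217898  34.01120216  84.34561836 -16.56283174
  71.73619472 -30.62600944] 0.2495633727690944
S 370 0.1469171476614923
[-179. -176. -166. -146. -112.  -98.  -97.  -95.  -94.  -93.  -90.  -10.
   -4.   -2.   -0.    2.    3.    5.    6.    8.    9.   10.   12.   18.
   32.   43.   51.   60.   74.   79.   81.   84.   87.   88.   89.   90.
   90.   91.   92.   93.   94.   94.   96.   99.  101.  109.  115.  122.
  132.  139.  152.  156.  158.  162.  164.  168.  170.  172.  173.  173.
  175.  178.  179.]
[0.50420856 0.43294555 0.17419913]
T 0 
[]
```

View pics/lift.png

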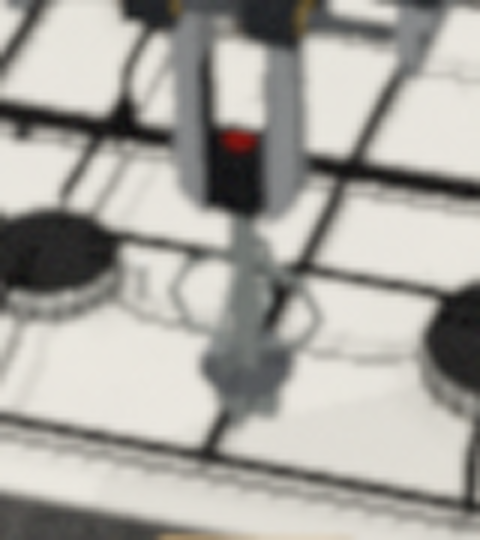

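The beater hangs upright, loops at 0/90°, foot bottom at z 0.147, so it is fully home at TCP z of about 0.166. I'll carry it over the socket at height and turn it +29.5°.

>>> carry_out(
  series=[
    [0,-20,10,0,0,0,15],
    [0,-50,25,0,0,0,15],
    [0,-90,40,0,0,2,15],
    [0,-135,40,0,0,4,15],
    [-2,-180,40,0,0,6,15],
    [-4,-225,40,0,0,8,15],
    [-6,-270,40,0,0,10,15],
    [-9,-315,40,0,0,12,15],
    [-12,-360,40,0,0,14,15],
    [-15,-405,40,0,0,16,15],
    [-18,-450,40,0,0,18,15],
    [-21,-495,40,0,0,20,15],
    [-24,-540,40,0,0,22,15],
    [-27,-585,40,0,0,24,15],
    [-30,-630,40,0,0,26,15],
    [-33,-675,40,0,0,28,15],
    [-36,-720,40,0,0,29.5,15],
    [-38,-765,40,0,0,29.5,15],
    [-39,-795,40,0,0,29.5,15],
    [-39,-811,40,0,0,29.5,15],
  ],
)

```text
t: 17.3
eef_pos: [0.4667, -0.3866, 0.2903]
tcp_rot: [[-0.482, 0.876, -0.002], [0.876, 0.482, -0.0], [0.001, -0.002, -1.0]]
wrist_force: [-0.5, 0.8, -0.4]
gripper_width: 0.251
grasp_force: 45.0
```

>>> carry_out(
  series=[
    [0,0,0,0,0,0,15],
    [0,0,-25,0,0,0,15],
    [0,0,-50,0,0,0,15],
    [0,0,-70,0,0,0,15],
    [0,0,-85,0,0,0,15],
    [0,0,-93,0,0,0,15],
    [0,0,-93,0,0,0,15],
    [0,0,-93,0,0,0,15],
  ],
)

```text
t: 18.1
eef_pos: [0.4684, -0.3841, 0.1991]
tcp_rot: [[-0.485, 0.875, 0.0], [0.875, 0.485, -0.0], [-0.001, 0.0, -1.0]]
wrist_force: [0.6, 0.5, -0.8]
gripper_width: 0.254
grasp_force: 45.0
```

```bash
python3 - <<'E'
from h import *
st=arm.state();print(st['t'],st['eef_pos'],st['tcp_rot'],st['wrist_force'],st['joint_pos'])
print('y yaw',np.degrees(np.arctan2(st['tcp_rot'][1,1],st['tcp_rot'][0,1])))
S=cam('side');T=cam('top')
f=lambda s,u,v:cv2.resize(s['color'][v:v+60,u:u+60],(400,400),interpolation=cv2.INTER_CUBIC)
cv2.imwrite('pics/over.png',np.hstack([f(S,345,115),f(T,430,240)]))
E
```

```text
18.1 [ 0.46837527 -0.38411977  0.19906528] [[-4.84565986e-01  8.74754604e-01  4.34152451e-04]
 [ 8.74754491e-01  4.84566157e-01 -4.69294607e-04]
 [-6.20893202e-04  1.52372603e-04 -9.99999796e-01]] [ 0.63345289  0.47228964 -0.79092419] [  0.89578166  29.3051482   48.91260742  96.98099458 -24.06128716
  64.79550516  85.63325986]
y yaw 28.984052469031987
```

View pics/over.png

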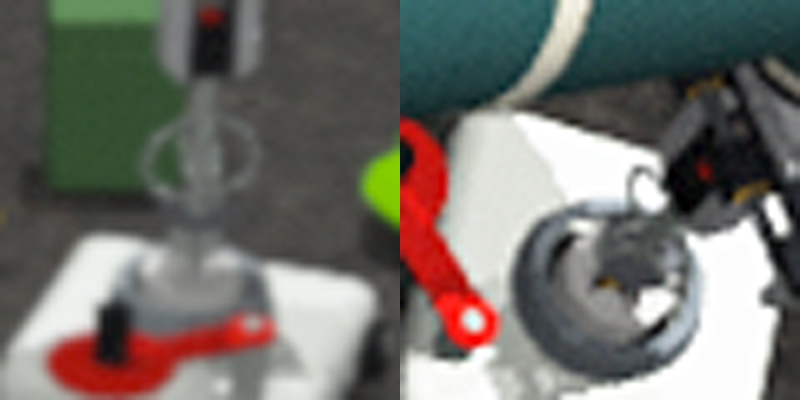

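The foot is about 9 mm above the mouth, centred and turned to 29°. I'll lower it gently and watch the force.

>>> carry_out(
  series=[
    [0,0,-4,0,0,0,15],
    [0,0,-8,0,0,0,15],
    [0,0,-10,0,0,0,15],
    [0,0,-12,0,0,0,15],
    [0,0,-14,0,0,0,15],
    [0,0,-16,0,0,0,15],
    [0,0,-16,0,0,0,15],
  ],
)

```text
t: 18.9
eef_pos: [0.4685, -0.3845, 0.1826]
tcp_rot: [[-0.484, 0.875, 0.001], [0.875, 0.484, -0.001], [-0.001, 0.0, -1.0]]
wrist_force: [1.8, -3.0, 1.3]
gripper_width: 0.254
grasp_force: 45.0
```

It entered 7 mm with only 3 N. Continuing down.

>>> carry_out(
  series=[
    [0,0,-3,0,0,0,15],
    [0,0,-6,0,0,0,15],
    [0,0,-8,0,0,0,15],
    [0,0,-10,0,0,0,15],
    [0,0,-12,0,0,0,15],
    [0,0,-12,0,0,0,15],
  ],
)

```text
t: 19.5
eef_pos: [0.4683, -0.3844, 0.1704]
tcp_rot: [[-0.484, 0.875, 0.0], [0.875, 0.484, -0.001], [-0.001, -0.0, -1.0]]
wrist_force: [1.6, -5.6, 0.5]
gripper_width: 0.25
grasp_force: 45.0
```

>>> carry_out(
  series=[
    [0,0,-1,0,0,0,15],
    [0,0,-2,0,0,0,15],
    [0,0,-3,0,0,0,15],
    [0,0,-4,0,0,0,15],
    [0,0,-5,0,0,0,15],
    [0,0,-6,0,0,0,15],
    [0,0,-6,0,0,0,15],
    [0,0,-6,0,0,0,15],
  ],
)

```text
t: 20.3
eef_pos: [0.4686, -0.3849, 0.1661]
tcp_rot: [[-0.484, 0.875, 0.002], [0.875, 0.484, -0.001], [-0.002, 0.001, -1.0]]
wrist_force: [-1.4, -1.2, 26.2]
gripper_width: 0.251
grasp_force: 45.0
```

```bash
python3 - <<'E'
from h import *
for i in range(3):
    st=arm.state();print(st['t'],st['eef_pos'],st['wrist_force'],st['wrist_torque'],st['gripper_width']);S=cam('side')
T=cam('top')
f=lambda s,u,v:cv2.resize(s['color'][v:v+60,u:u+60],(400,400),interpolation=cv2.INTER_CUBIC)
cv2.imwrite('pics/home.png',np.hstack([f(S,345,115),f(T,430,240)]))
E
```

```text
20.3 [ 0.46862225 -0.38492827  0.16610915] [-1.3843596  -1.23076746 26.24965662] [-0.34104732  0.58965113  0.0639434 ] 0.2514148542217114
20.35 [ 0.46864048 -0.38495035  0.16613184] [-1.67744123 -0.16253714 26.23272435] [-0.35873394  0.58259712  0.08572008] 0.24830940505314042
20.4 [ 0.46861546 -0.38493998  0.16611141] [-0.92340592 -0.62553452 26.02517165] [-0.33743921  0.57527935  0.05227336] 0.2514085983465102
```

View pics/home.png

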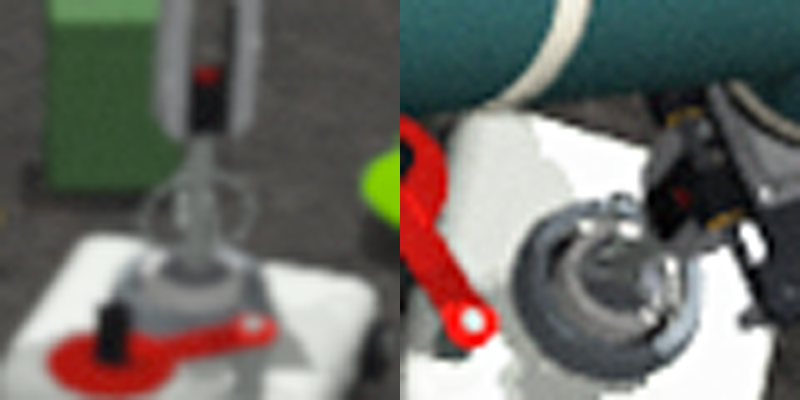

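The collar sits on the coupling. TCP z is 0.1661 (0.166 expected), the 26 N press is steady, the beater is upright and the cover is at its stop. Handing in.

```bash
python3 -c "
from h import *
print(workorder.hand_in())"
```

```text
the job is handed in; nothing more can be done
None
```

The job is handed in: the cover is open against its stop, and the beater is meshed and fully home (collar on the socket), still gripped and pressed down with about 26 N.

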